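Open the switch cabinet and load the contactors

TASK

Open up the switch cabinet that lies on the bench: swing the active (left) door wide open, well past upright, slide back the passive door's flush bolt, then swing the passive door wide open too, and leave both doors open. Push the sticking board carriage inside fully home against its end stop at the far end, without slamming it along, and put every contactor from the bench into the well this leaves bare at the near end, resting on its floor (any side down). Leave the other things on the bench where they are.

Things in the scene. Friction and masses are not known exactly. Their poses are not given: they have to be found in the camera images.
- cabinet: Grey switch cabinet lying on its back, fixed; place and yaw vary. 300 mm along own x, 280 along own y; walls 8 mm, rim 95 mm high, inner floor 6 mm high. Origin: centre of underside; own x points away from the robot, y to its left. Two 12 mm thick doors lie side by side on the rim and meet at y = 0. Inside, the far (+x) 67 mm lie under a grey wiring duct whose top is 50 mm high.
- active_door (a joint): Active (left, +y) door, 298 x 139 mm, hinged on the cabinet's left rim, in rad: 0 shut, grows as it swings up and over to the left, 1.57 upright, stop at 2.2. Not locked. Stiff hinge (0.4 N m; up to about 10 N at the handle): it stays at whatever angle it is left.
- active_handle (a point): Middle of the active door's pull handle: a round bar 12 mm thick, 70 mm long, running along the cabinet's y (square to the hinge), its centre line 35 mm above the door's outer face and 80 mm from the hinge line, on two posts 52 mm apart; 29 mm of room under the bar. Moves with the door.
- active_hinge (a point): Point on the active door's hinge axis, which runs along the cabinet's x at rim height, at the door's mid-length.
- passive_door (a joint): Passive (right, -y) door, like the active one but hinged on the right rim and swinging over to the right; rad, 0 shut, 1.57 upright, stop 2.2, equally stiff. On its meeting edge it carries a ledge 44 mm wide, 36 mm below the rim, that lies under the shut active door and swings with the passive door. It cannot open while the bolt is shot.
- passive_handle (a point): Middle of the passive door's pull handle, a bar like the active door's, along the cabinet's y, 35 mm above the outer face, 80 mm from the hinge line.
- passive_hinge (a point): Point on the passive door's hinge axis, along the cabinet's x at rim height, at mid-length.
- bolt (a joint): Flush bolt of the passive door, in m: about 0 shot into the cabinet's near end wall, grows as it slides along the cabinet's +x (away from the robot), stop at 0.030; the door is free from about 0.020 on. About 3 N of friction; it stays where it is left.
- bolt_tab (a point): Point on the bolt's brass thumb tab, midway across it and 10 mm below its top. The tab is 12 mm along x, 24 mm along y; its top is 3 mm below the cabinet's rim and 24 mm above the 8 mm thick bolt rod that runs from it to the near wall on the passive door's ledge. Hidden under the active door until that is opened.
- carriage (a joint): Board carriage on side rails inside the cabinet, in m: about 0 parked at the near end, grows towards the far end (cabinet's +x). It sticks at first (breaks free at 8 to 13 N), then slides at about 3 N to a rigid end stop hidden under the duct, at about 0.115. It stays where it is left.
- carriage_tab (a point): Centre of the carriage's upright push plate across its width, 10 mm below its top edge: plate 12 mm thick along x, 70 mm wide along y, from the deck (17 mm above the bench) up to 48 mm. Towards the robot there are 50 mm of bare deck between it and the cabinet's wall when parked; on its far side is a black terminal row 46 mm high.
- well (a point): Centre of the floor of the well that the carriage leaves bare at the near end once fully home: 117 mm along the cabinet's x by 264 mm along its y, floor 6 mm above the bench, walled by the cabinet on three sides.
- module0_c (a point): Centre (half-way up) of contactor 1: a black block with grey stripes and a grey and white face, 66 mm along its own x, 40 mm along its own y, 64 mm along its own z, about 0.25 kg, standing on the bench to the robot's right. One to three contactors are present; an absent one reads None.
- module1_c (a point): Centre (half-way up) of contactor 2: a black block with grey stripes and a grey and white face, 66 mm along its own x, 40 mm along its own y, 64 mm along its own z, about 0.25 kg, standing on the bench to the robot's right. One to three contactors are present; an absent one reads None.
- module2_c (a point): Centre (half-way up) of contactor 3: a black block with grey stripes and a grey and white face, 66 mm along its own x, 40 mm along its own y, 64 mm along its own z, about 0.25 kg, standing on the bench to the robot's right. One to three contactors are present; an absent one reads None.
- buttonbox0: White and black push-button box with a green button, 70 x 70 x 67 mm, bystander; origin at its underside.
- buttonbox1: Second such push-button box, bystander; origin at its underside.
- tin: Round grey assortment tin, 90 mm diameter, 35 mm high, bystander; origin at its underside.
- driver: Red screwdriver lying on the bench, bystander; origin at its underside.
- wrench: Steel spanner lying on the bench, bystander; origin at its underside.
- rule: Folded wooden rule, 230 x 36 x 16 mm, bystander; origin at its underside.
- crimper: Crimping pliers with red grips, bystander; origin at its underside.

How it is judged:
By the outcome, as a careful person would: the job done as asked, in the order asked, and still so for the second after the job is handed in, with the robot touching nothing.
Of module0, module1, module2 only 1 to 3 are there at a start; the rules pass over those that are not, and their reading is None.
At some moment in a run one of module0, module1, module2 may be knocked a few centimetres aside while the robot is not near it.
Once in a run the grip may slacken for a moment while it holds something.
It also fails if it takes over 210 s, if anything falls off the work surface, if the arm or the gripper's body presses on something with over 40 N, if the wrist force passes 120 N, or if a joint passes its speed limit or range.

ROBOT

A 7-joint arm with a two-finger parallel gripper is mounted at the origin on the work surface. World frame = base frame: x ahead of the robot, y to its left, z up, the work surface at z = 0. Lengths are in m, angles in rad, forces in N, time in s.
With the tool pointing down it reaches from about 0.4 to 0.9 m from the base axis. Payload 5.5 kg.
Tool frame: the origin (TCP) lies midway between the tips of the shut fingers; the grasp point (between the pads) lies 19 mm behind it; z points along the fingers, y is the line along which they close (so a half turn about z gives the same grasp; the last joint's range is limited). The gripper opens to 92 mm and grips with 3 to 60 N. Pads are 19 mm wide; open, the fingers measure 130 mm over their backs; the gripper's body (75 mm by 190 mm) begins 47 mm behind the grasp point.
Start: joints at [1.532, 0.501, -0.427, 1.55, 0.221, 1.138, -0.21], TCP at [0.193, -0.621, 0.227] pointing down, gripper open.
Joint ranges: [-2.88, 2.88], [-0.31, 2.03], [-1.54, 1.56], [0.2, 2.42], [-1.41, 4.55], [0.19, 2.02], [-2.57, 2.57]. Speed limits (rad/s): [2.57, 2.57, 3.14, 3.14, 3.14, 3.14, 3.14].

INTERFACE

Orientations are given as a rotation vector (axis times angle).
In Python, from rig import * gives the robot as it stands.
- The arm moves only by the tool arm_command, never from a script. Its argument "commands" is a list that holds one entry, the list of rows, each a list of 5 numbers: the shift along the tool's x, y, z in cm, then the turn about the tool's z in rad, then the opening, from 0 (shut) to 1 (fully open). A call has 1 to 20 rows; each row shifts and turns the commanded pose from where the row before left it, along the tool's axes as they then stand; what a row does not reach is not made up. A row lasts 1/10 s, in which the tool goes at most 50 mm and 8.59 degrees, less where a joint would pass 70% of its speed; a pose out of reach is approached as far as the arm can. A call with a gripper value outside its range is refused whole. The fingers move at their own pace and stop on an object; "force" is the grip in N (left out, the last holds). Time passes only in rows, so rows that do not move let the fingers close. It gives the time, the measured TCP pose, the force, the opening and the grip force at its end, in the units of the state.
- get_obs(): the state, without advancing time (a new reading comes with each control period).
- read_camera(name): name is "side" or "top" or "wrist"; returns a dict with "pixels" (400x640x3 uint8, blue, green, red), "intrinsics" (3x3 intrinsics, pixels), "position" and "rotation" of the camera in the world. Camera axes: x right, y down, z forward; pixel columns grow to the right and rows downward; lengths in m; the calibration is good to about 2 mm. A picture is of the moment at which its call begins. There is no depth.
- close_job(): hands the job in; it is judged then, once.
Trained networks look in a picture, given as the dict that the camera call returned (one of the last four; its "shot" number tells which), for a name from the list of things; names that differ only in an ending like _2 or _b are one class to them, and where a whole thing is asked for, a point or a joint stands for the part that bears it (a point fixed in the world has none). Each returns a list of dicts, best first, with "conf" (0 to 1); they miss things now and then, are a little off and sometimes report something else, mostly with a low value. They report only what shows in the picture. A call takes as long as a camera call.
- masks_of(picture, target): "region" (400x640 bool, what is visible of it) and "position" ([column, row] in pixels, amid what is visible of it).
The state is a dict: "clock": time; "qpos": joint angles; "qvel": joint speeds; "joint_torque": joint torques, N m; "position": TCP position; "tcp_rot": TCP orientation; "force": force on the tool from outside, world axes, zero at the start; "moment": the same for the moment, N m; "opening": opening from 0.0 (shut) to 1.0 (fully open); "grip_force": force on a finger pad.
Only numpy, scipy, OpenCV 4.12 (cv2) and the standard library are available. Lean on these libraries where they do the work, as an engineer would, in place of code of your own. Each camera call takes 0.05 s, during which the arm holds its last target. There are 200 camera calls.

## Working session

There is one attempt and no reset: what is moved stays moved. The work goes in short steps, Python scripts to look and compute and a tool call to move; the robot and the scene stay as the last step left them, time stands still between calls to the robot, and variables do not carry over. Pictures are saved under pics/ and viewed, at most 14 in all, crops included, and the job is handed in when it is done.

Besides the shell and the picture viewer there is one more tool, called by a JSON object that holds its "api" and its "payload", one argument or row to a line. arm_command: Moves the arm, as the interface text tells. Its arguments: {"type":"object","properties":{"commands":{"type":"array"},"force":{"type":"number"}},"required":["commands"]}

```bash
ls; mkdir -p pics; cat > h.py <<'E'
from rig import *
import numpy as np, cv2
from scipy.spatial.transform import Rotation as R
def shot(name,save=None):
    p=read_camera(name)
    if save: cv2.imwrite('pics/%s.png'%save,p['pixels'])
    return p
def Rm(p):
    r=np.array(p['rotation'],float)
    return r if r.shape==(3,3) else R.from_rotvec(r).as_matrix()
def ray(p,uv):
    K=np.array(p['intrinsics']);d=Rm(p)@np.linalg.solve(K,[uv[0],uv[1],1.]);return np.array(p['position']),d
def atz(p,uv,z):
    o,d=ray(p,uv);return o+d*(z-o[2])/d[2]
def proj(p,X):
    c=Rm(p).T@(np.array(X)-np.array(p['position']));q=np.array(p['intrinsics'])@c;return q[:2]/q[2]
def tri(obs):
    A=np.zeros((3,3));b=np.zeros(3)
    for p,uv in obs:
        o,d=ray(p,uv);d=d/np.linalg.norm(d);M=np.eye(3)-np.outer(d,d);A+=M;b+=M@o
    return np.linalg.solve(A,b)
def st():
    o=get_obs();r=R.from_rotvec(o['tcp_rot']).as_matrix()
    print('t',o['clock'],'pos',np.round(o['position'],4),'\nR',np.round(r,3).tolist(),'F',np.round(o['force'],1),'op',o['opening'],'q',np.round(o['qpos'],2))
    return o,r
E
python3 - <<'E'
from h import *
st()
for c in('top','side'):
    p=shot(c,c+'0')
    print(c,p['position'],np.round(Rm(p),3).tolist(),np.array(p['intrinsics']).tolist())
    for n in('cabinet','active_door','active_handle','active_hinge','passive_handle','passive_hinge','module0_c','buttonbox0','tin','driver','wrench','rule','crimper'):
        for m in masks_of(p,n)[:3]: print(n,round(m['conf'],2),np.round(m['position'],1), int(m['region'].sum()), np.round(atz(p,m['position'],.032 if 'mod' in n else .1 if n[0] in'apc' else .02),3))
E
```

```text
pics
t 0.0 pos [ 0.193  -0.62    0.2257] 
R [[0.955, 0.297, -0.001], [0.297, -0.955, 0.002], [0.0, -0.002, -1.0]] F [ 0.8 -0.1  0.4] op 0.9991275526336056 q [ 1.53  0.5  -0.43  1.55  0.22  1.14 -0.21]
top [0.34179619 0.00939839 1.30713491] [[-0.003, -0.988, 0.155], [-1.0, 0.006, 0.019], [-0.019, -0.155, -0.988]] [[368.2739600856532, 0.0, 319.3748168113907], [0.0, 368.2739600856532, 197.2072200832864], [0.0, 0.0, 1.0]]
cabinet 0.91 [287.3 184.2] 7686 [0.576 0.139 0.1  ]
cabinet 0.73 [448.1 169. ] 541 [ 0.624 -0.397  0.1  ]
active_door 0.73 [267.7 180.6] 3808 [0.589 0.205 0.1  ]
active_door 0.5 [188.3 205.4] 266 [0.506 0.469 0.1  ]
active_handle 0.97 [266.9 182.7] 3676 [0.581 0.208 0.1  ]
active_handle 0.5 [306.5 187.7] 3848 [0.564 0.075 0.1  ]
active_hinge 0.94 [270.  181.6] 3629 [0.585 0.197 0.1  ]
passive_handle 0.57 [311.1 185. ] 3785 [0.573 0.06  0.1  ]
passive_hinge 0.7 [455.8 253. ] 681 [ 0.347 -0.406  0.1  ]
passive_hinge 0.63 [309.9 187.2] 3662 [0.565 0.064 0.1  ]
passive_hinge 0.34 [270.2 182.5] 3797 [0.582 0.197 0.1  ]
module0_c 0.58 [443.5 214. ] 339 [ 0.481 -0.396  0.032]

[... 926 characters left out ...]
ve_handle 0.57 [290.  233.8] 2404 [0.589 0.197 0.1  ]
active_hinge 0.76 [291.5 236.1] 2336 [0.578 0.206 0.1  ]
passive_handle 0.64 [317.4 214.2] 1832 [0.566 0.049 0.1  ]
passive_hinge 0.55 [315.7 213.4] 1794 [0.574 0.047 0.1  ]
module0_c 0.56 [383.9 178.3] 251 [ 0.498 -0.43   0.032]
buttonbox0 0.85 [315.7 182.1] 288 [ 0.756 -0.281  0.02 ]
buttonbox0 0.76 [354.8 173. ] 340 [ 0.64  -0.437  0.02 ]
tin 0.68 [414.6 189.6] 300 [ 0.353 -0.418  0.02 ]
tin 0.39 [290.4 237.1] 2452 [0.639 0.12  0.02 ]
driver 0.53 [395.1 164.4] 165 [ 0.509 -0.602  0.02 ]
driver 0.4 [317.8 215.3] 1790 [ 0.621 -0.053  0.02 ]
rule 0.96 [215.9 329.3] 473 [0.593 0.596 0.02 ]
crimper 0.51 [337.3 341.4] 106 [0.24  0.539 0.1  ]
```

```bash
python3 - <<'E'
import cv2
a=cv2.imread('pics/top0.png')[110:290,150:530]
cv2.imwrite('pics/t0.png',cv2.resize(a,None,fx=2.1,fy=2.1,interpolation=cv2.INTER_CUBIC))
a=cv2.imread('pics/side0.png')[150:310,200:440]
cv2.imwrite('pics/s0.png',cv2.resize(a,None,fx=3.3,fy=3.3,interpolation=cv2.INTER_CUBIC))
E
```

```text
(no output)
```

View pics/t0.png

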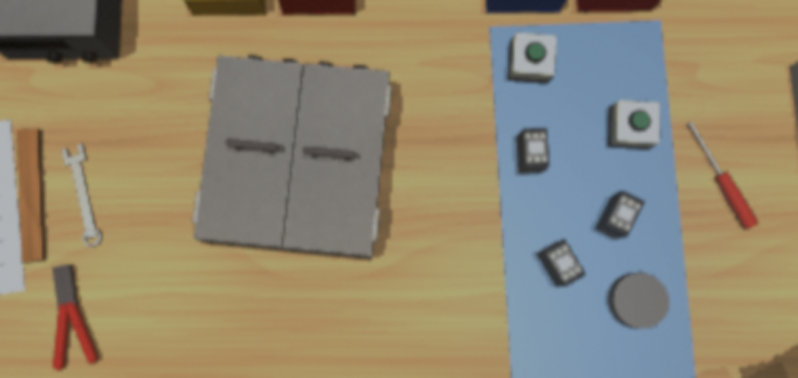

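View pics/s0.png

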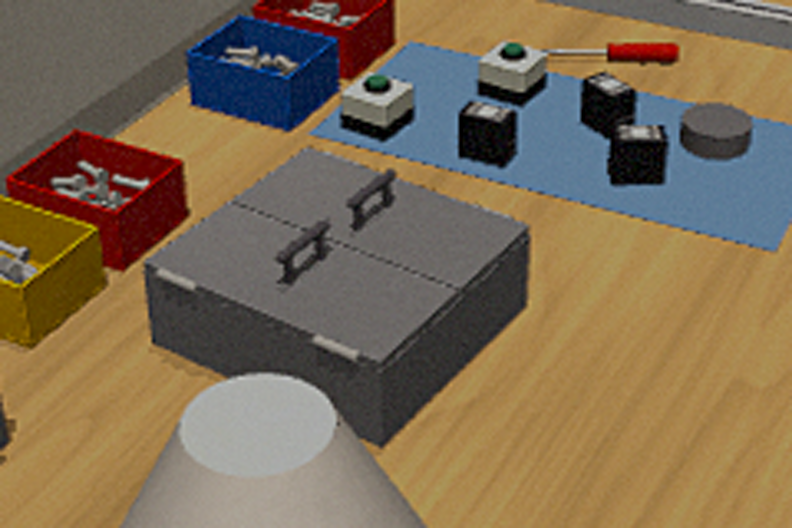

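```bash
cat >> h.py <<'E'
def rz(a): return np.array([[np.cos(a),-np.sin(a),0],[np.sin(a),np.cos(a),0],[0,0,1]])
def cab(X,c): return rz(c[2])@np.array(X,float)+[c[0],c[1],0]
E
python3 - <<'E'
from h import *
from scipy.optimize import least_squares
t=shot('top');s=shot('side')
T={(.149,.14,.107):(218,57),(.149,-.14,.107):(389,71),(-.149,-.14,.107):(371,257),(-.149,.14,.107):(196,240),(.149,0,.107):(303,65),(-.149,0,.107):(284,248),(0,.06,.148):(256,147.5),(0,-.06,.148):(331,154.5)}
S={(.149,-.14,.107):(308,148),(.149,.14,.107):(146,265),(-.149,.14,.107):(382,360),(-.149,-.14,.107):(528,228),(.149,0,.107):(234,203),(-.149,0,.107):(462,290),(0,.06,.148):(304,240),(0,-.06,.148):(373,190)}
def f(c):
    r=[]
    for X,uv in T.items(): r+=list(proj(t,cab(X,c[:3]))-(150+uv[0]/2.1,110+uv[1]/2.1))
    for X,uv in S.items(): r+=list(proj(s,cab(X,c[:3]))-(200+uv[0]/3.3,150+uv[1]/3.3))
    return r
q=least_squares(f,[.57,.14,0],loss='soft_l1');print(q.x,np.round(np.reshape(q.fun,(-1,2)),1).tolist())
c=q.x; np.save('cab.npy',c)
o,r=st()
print('handle A',cab((0,.06,.142),c),'P',cab((0,-.06,.142),c))
def ang(v): return np.arctan2(v[1],v[0])
# turn about tool z (down) is -world yaw
for tgt in (c[2]+np.pi/2,c[2]-np.pi/2):
    d=tgt-ang(r[:2,0]); print('turn for tool x ->',np.degrees(tgt),'cmd',-((d+np.pi)%(2*np.pi)-np.pi))
E
```

```text
[ 0.57549191  0.13097337 -0.09808449] [[-0.4, 0.1], [0.3, 0.6], [0.8, 0.2], [-1.1, 0.3], [0.0, -0.1], [-0.6, 0.5], [-2.1, -0.5], [-0.7, -0.5], [-0.1, -0.8], [-0.6, -1.2], [0.3, 0.4], [1.2, -1.4], [-1.0, -1.0], [0.1, -0.6], [0.4, -1.1], [0.2, -2.0]]
t 1.5 pos [ 0.1932 -0.6206  0.2267] 
R [[0.955, 0.297, 0.0], [0.297, -0.955, -0.0], [0.0, 0.0, -1.0]] F [-0.4  0.2 -0.4] op 1.0010648980799588 q [ 1.53  0.5  -0.43  1.55  0.22  1.14 -0.21]
handle A [0.58136755 0.19068499 0.142     ] P [0.56961627 0.07126176 0.142     ]
turn for tool x -> 84.38017252670839 cmd -1.1708936856887178
turn for tool x -> -95.61982747329161 cmd 1.9706989679010756
```

{"api": "arm_command", "payload": {
  "commands": [
    [[0,0,-0.3,-0.146,1],[0,0,-0.3,-0.146,1],[0,0,-0.3,-0.146,1],[0,0,-0.3,-0.146,1],[0,0,-0.3,-0.146,1],[0,0,-0.3,-0.146,1],[0,0,-0.3,-0.146,1],[0,0,-0.3,-0.149,1],[0,3,0,0,1],[0,3,0,0,1],[0,3,0,0,1],[0,3,0,0,1],[0,3,0,0,1],[0,3,0,0,1],[0,3,0,0,1],[0,3,0,0,1]]
  ],
  "force": 30
}}

```text
clock: 3.1
position: [0.4331, -0.6442, 0.2506]
tcp_rot: [-2.328, -2.11, 0.0]
force: [0.3, -0.4, -1.0]
opening: 1.002
grip_force: 0.0
```

{"api": "arm_command", "payload": {
  "commands": [
    [[4,0.3,0,0,1],[4,0.3,0,0,1],[4,0.3,0,0,1],[4,0.3,0,0,1],[4,0.3,0,0,1],[4,0.3,0,0,1],[4,0.3,0,0,1],[4,0.3,0,0,1],[4,0.3,0,0,1],[4,0.3,0,0,1],[4,0.3,0,0,1],[4,0.3,0,0,1],[4,0.3,0,0,1],[4,0.3,0,0,1],[4,0.3,0,0,1],[4,0.3,0,0,1],[4,0.3,0,0,1],[4,0.3,0,0,1],[4,0.3,0,0,1],[4,0.3,0,0,1]]
  ]
}}

```text
clock: 5.1
position: [0.5703, 0.1476, 0.2509]
tcp_rot: [2.328, 2.109, 0.0]
force: [1.0, -0.4, -0.7]
opening: 0.998
grip_force: 0.0
```

```bash
cat >> h.py <<'E'
def goto(X,yaw=None):
    """tool-frame cm to world point, and turn for tool-x heading"""
    o,r=st();d=np.array(X)-np.array(o['position']);print('go cm',np.round(100*r.T@d,2))
    if yaw is not None:
        a=yaw-np.arctan2(r[1,0],r[0,0]);print('turn',round(-((a+np.pi)%(2*np.pi)-np.pi),3))
E
python3 - <<'E'
from h import *
c=np.load('cab.npy')
goto(cab((0,.06,.142),c),c[2]+np.pi/2)
p=shot('wrist','w1');print(p['position'],np.round(Rm(p),3).tolist(),np.array(p['intrinsics'])[0,0])
for X in [(0,.06,.148),(0,.095,.148),(0,.025,.148),(0,0,.107)]: print(X,proj(p,cab(X,c)))
E
```

```text
t 5.1 pos [0.5703 0.1476 0.2509] 
R [[0.098, 0.995, 0.0], [0.995, -0.098, -0.0], [-0.0, 0.0, -1.0]] F [ 1.  -0.4 -0.7] op 0.9977699555745025 q [ 0.36  0.47 -0.88  1.67  0.39  1.18 -0.72]
go cm [ 4.4   0.67 10.89]
turn -0.0
[0.57960547 0.23041287 0.40955026] [[0.995, -0.094, -0.03], [-0.098, -0.948, -0.303], [0.0, 0.305, -0.952]] 341.5928206649305
(0, 0.06, 0.148) [325.83083898 141.39008537]
(0, 0.095, 0.148) [326.12326948  93.56869728]
(0, 0.025, 0.148) [325.56136525 185.45733483]
(0, 0, 0.107) [324.52806135 199.23242926]
```

View pics/w1.png

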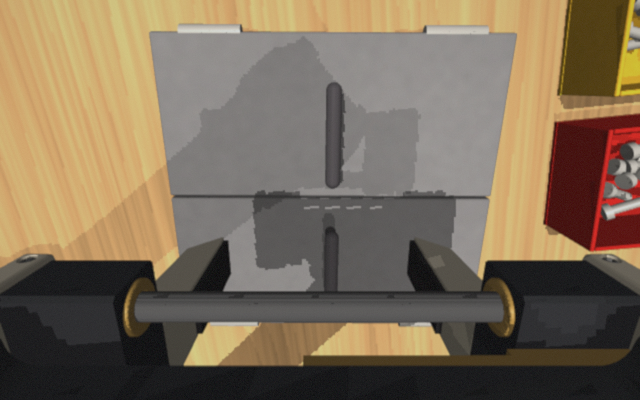

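{"api": "arm_command", "payload": {
  "commands": [
    [[2.2,0.6,0,0,1],[2.2,0.6,0,0,1],[0,0,3,0,0.6],[0,0,3,0,0.6],[0,0,3,0,0.6],[0,0,2,0,0.6],[0,0,1.1,0,0.6],[0,0,0,0,0.4],[0,0,0,0,0],[0,0,0,0,0],[0,0,0,0,0],[0,0,0,0,0],[0,0,0,0,0],[0,0,0,0,0]]
  ],
  "force": 30
}}

```text
clock: 6.55
position: [0.5858, 0.189, 0.1302]
tcp_rot: [-2.327, -2.11, 0.001]
force: [-3.5, -0.4, 4.8]
opening: 0.12
grip_force: 30.0
```

{"api": "arm_command", "payload": {
  "commands": [
    [[0.25,0,-0.39,0,0],[0.26,0,-0.39,0,0],[0.29,0,-0.36,0,0],[0.29,0,-0.36,0,0],[0.33,0,-0.33,0,0],[0.33,0,-0.32,0,0],[0.71,0,-0.6,0,0],[0.77,0,-0.51,0,0],[0.82,0,-0.44,0,0],[0.86,0,-0.34,0,0],[0.89,0,-0.27,0,0],[0.91,0,-0.18,0,0],[0.92,0,-0.08,0,0],[0.93,0,0.01,0,0],[0.92,0,0.1,0,0],[0.91,0,0.19,0,0],[0,0,0,0,0]]
  ],
  "force": 30
}}

```text
clock: 8.25
position: [0.5967, 0.2946, 0.1751]
tcp_rot: [2.326, 2.112, 0.005]
force: [-3.2, -3.0, 5.2]
opening: 0.12
grip_force: 30.0
```

{"api": "arm_command", "payload": {
  "commands": [
    [[0,0,0,0,0.4],[0,0,0,0,0.4],[0,0,-3,0,0.4],[0,0,-3,0,0.4],[0,0,-3,0,0.4],[-3,0,0,0,0],[-4,0,0,0,0],[-4,0,0,0,0],[0,0,3,0,0],[0,0,3,0,0],[0,0,3,0,0],[0,0,0,0,0]]
  ]
}}

```text
clock: 9.45
position: [0.5836, 0.1817, 0.169]
tcp_rot: [-2.325, -2.108, 0.007]
force: [-1.0, -0.6, -0.3]
opening: 0.004
grip_force: 0.0
```

{"api": "arm_command", "payload": {
  "commands": [
    [[2,0,0,0,0],[2,0,0,0,0],[0.8,0,0,0,0],[0.6,0,0,0,0],[0.6,0,0,0,0],[0.6,0,0,0,0],[0.6,0,0,0,0],[0.6,0,0,0,0],[0.6,0,0,0,0],[0.6,0,0,0,0],[0.6,0,0,0,0],[0.6,0,0,0,0],[0.6,0,0,0,0],[0.6,0,0,0,0],[0.6,0,0,0,0],[0.4,0,0,0,0],[0.4,0,0,0,0],[0,0,0,0,0]]
  ]
}}

```text
clock: 11.25
position: [0.598, 0.3118, 0.1728]
tcp_rot: [-2.325, -2.111, -0.002]
force: [-2.0, -1.7, 0.8]
opening: 0.008
grip_force: 0.6
```

{"api": "arm_command", "payload": {
  "commands": [
    [[-1,0,0,0,0],[-2,0,-3,0,0],[-4,0,-3,0,0],[-4,-1,-3,0,0],[-4,-2,0,0,0],[0,-2,0,0,0],[0,0,0,0,0]]
  ]
}}

```text
clock: 11.95
position: [0.5324, 0.1657, 0.2627]
tcp_rot: [2.327, 2.108, 0.001]
force: [0.8, 0.7, -0.3]
opening: 0.007
grip_force: 0.0
```

```bash
python3 - <<'E'
from h import *
c=np.load('cab.npy');c[:2]+=.005*np.array([np.cos(c[2]),np.sin(c[2])]);np.save('cab.npy',c)
st()
p=shot('wrist','w2');t=shot('top','t2');s=shot('side','s2')
for q,n in((p,'w'),(t,'t'),(s,'s')):
  for m in masks_of(q,'bolt_tab')[:2]:
    print(n,m['conf'],m['position'],int(m['region'].sum()),(rz(-c[2])@(atz(q,m['position'],.088)-[c[0],c[1],0])).round(3))
print('rim nr-left',proj(p,cab((-.15,.14,.095),c)),'near mid',proj(p,cab((-.15,0,.107),c)),proj(p,cab((.149,0,.107),c)))
E
```

```text
t 11.95 pos [0.5324 0.1657 0.2627] 
R [[0.099, 0.995, 0.001], [0.995, -0.099, -0.001], [-0.001, 0.001, -1.0]] F [ 0.8  0.7 -0.3] op 0.0074312594796959236 q [ 0.36  0.4  -0.91  1.74  0.34  1.17 -0.74]
w 0.8 [295.3, 174.6] 710 [-0.073  0.03   0.088]
s 0.46 [315.5, 239.1] 72 [-0.077  0.032  0.088]
s 0.36 [266.2, 239.6] 1314 [0.059 0.125 0.088]
rim nr-left [205.49543739  56.06241171] near mid [216.21410705 209.37998939] [521.99601445 209.05308203]
```

View pics/w2.png

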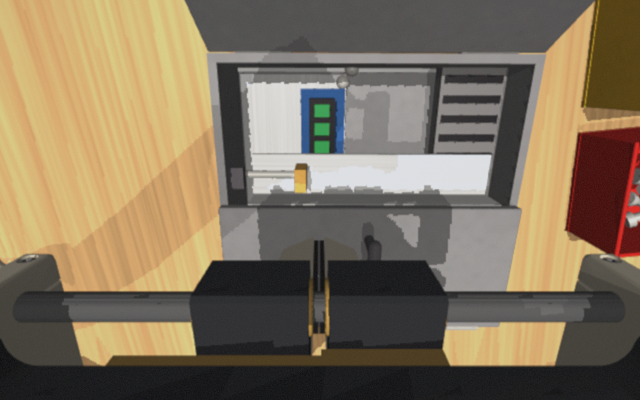

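{"api": "arm_command", "payload": {
  "commands": [
    [[-0.4,-2.5,0,0,0],[0,-3,0,0,0],[0,0,4,0,0],[0,0,4,0,0],[0,0,4,0,0],[0,0,3,0,0],[0,0,2,0,0],[0,0,1.7,0,0],[0,0.4,0,0,0],[0,0.4,0,0,0],[0,0.4,0,0,0],[0,0.4,0,0,0],[0,0.4,0,0,0],[0,0.4,0,0,0],[0,0.3,0,0,0],[0,0,0,0,0]]
  ]
}}

```text
clock: 13.85
position: [0.5067, 0.1651, 0.0751]
tcp_rot: [2.328, 2.109, 0.001]
force: [0.1, 0.0, 0.6]
opening: 0.007
grip_force: 0.2
```

{"api": "arm_command", "payload": {
  "commands": [
    [[0,0.4,0,0,0],[0,0.4,0,0,0],[0,0.4,0,0,0],[0,0.3,0,0,0]]
  ]
}}

```text
clock: 14.25
position: [0.52, 0.1636, 0.0746]
tcp_rot: [-2.327, -2.109, 0.003]
force: [-10.3, 1.7, 8.4]
opening: 0.006
grip_force: 5.5
```

```bash
python3 - <<'E'
from h import *
c=np.load('cab.npy')
st()
s=shot('side','s3')
for m in masks_of(s,'bolt_tab')[:2]:
    print(m['conf'],m['position'],int(m['region'].sum()),(rz(-c[2])@(atz(s,m['position'],.085)-[c[0],c[1],0])).round(3))
a=s['pixels'][170:300,230:390];cv2.imwrite('pics/s3c.png',cv2.resize(a,None,fx=4,fy=4,interpolation=cv2.INTER_CUBIC))
E
```

```text
t 14.25 pos [0.52   0.1636 0.0746] 
R [[0.098, 0.995, -0.002], [0.995, -0.098, -0.001], [-0.001, -0.002, -1.0]] F [-10.3   1.7   8.4] op 0.006135657569369225 q [ 0.23  0.61 -0.75  1.92  0.56  0.83 -0.92]
0.54 [316.1, 243.4] 20 [-0.09   0.047  0.085]
```

View pics/s3c.png

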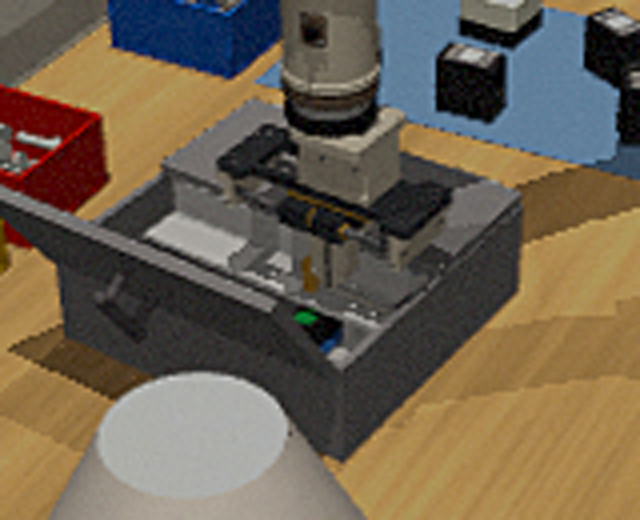

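{"api": "arm_command", "payload": {
  "commands": [
    [[0,-0.5,0,0,0],[0,-1,0,0,0],[0,0,-3,0,0],[0,0,-4,0,0],[0,0,-4,0,0],[0,0,-4,0,0],[0,0,-4,0,0],[0,0,0,0,0]]
  ]
}}

```text
clock: 15.15
position: [0.5088, 0.1669, 0.2704]
tcp_rot: [2.323, 2.106, 0.014]
force: [1.0, 0.2, 1.1]
opening: 0.004
grip_force: 0.0
```

```bash
python3 - <<'E'
from h import *
c=np.load('cab.npy')
st()
p=shot('wrist','w4')
for m in masks_of(p,'bolt_tab')[:2]:
    print(m['conf'],m['position'],int(m['region'].sum()),(rz(-c[2])@(atz(p,m['position'],.088)-[c[0],c[1],0])).round(3))
goto(cab((0,-.06,.13),c))
print(proj(p,cab((0,-.025,.148),c)),proj(p,cab((-.149,0,.107),c)),proj(p,cab((.149,0,.107),c)))
cv2.imwrite('pics/w4c.png',p['pixels'][:270,180:560])
E
```

```text
t 15.15 pos [0.5088 0.1669 0.2704] 
R [[0.098, 0.995, 0.011], [0.995, -0.098, 0.001], [0.003, 0.01, -1.0]] F [1.  0.2 1.1] op 0.00431432514423417 q [ 0.4   0.34 -0.94  1.79  0.3   1.16 -0.73]
0.8 [337.0, 172.1] 810 [-0.053  0.03   0.088]
t 15.25 pos [0.5063 0.165  0.2657] 
R [[0.098, 0.995, 0.003], [0.995, -0.098, -0.001], [-0.0, 0.003, -1.0]] F [-0.4  0.3 -0.7] op 0.003911376463608754 q [ 0.4   0.35 -0.94  1.79  0.31  1.15 -0.73]
go cm [-8.7   7.68 13.6 ]
[398.36613629 246.79684125] [241.35982869 206.46379313] [538.59021553 205.48174432]
```

View pics/w4c.png

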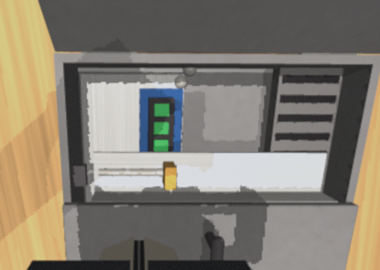

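```bash
python3 - <<'E'
from h import *
c=np.load('cab.npy')
p=shot('wrist')
st()
for n,im,box in(('w2',cv2.imread('pics/w2.png'),(270,340)),('now',p['pixels'],(300,380))):
    h=cv2.cvtColor(im,cv2.COLOR_BGR2HSV)[155:200,box[0]:box[1]]
    m=(h[...,0]>12)&(h[...,0]<28)&(h[...,1]>140)&(h[...,2]>120)
    r,k=np.nonzero(m);print(n,m.sum(),k.min()+box[0],np.median(k)+box[0],k.max()+box[0],r.min()+155,r.max()+155)
# seam columns now
g=p['pixels'][203:206].mean((0,2));print(np.round(g[235:255]),np.round(g[520:545]))
for x in(-.06,-.05,-.04,-.03): print(x,proj(p,cab((x,.022,.082),c)))
E
```

```text
t 15.3 pos [0.5055 0.1646 0.2644] 
R [[0.098, 0.995, 0.001], [0.995, -0.098, -0.001], [-0.001, 0.001, -1.0]] F [-0.4  0.3 -1.2] op 0.004863126821351269 q [ 0.4   0.35 -0.93  1.79  0.31  1.15 -0.73]
w2 239 295 300.0 305 169 191
now 244 348 354.0 359 165 187
[173. 174. 171. 168. 168. 171. 172. 174. 175. 171. 143. 112. 103. 103.
 103. 104. 105. 104. 104. 105.] [ 98.  98.  98.  98.  98.  98.  98.  97.  96.  95.  96.  95.  96.  95.
  95.  95.  90.  91.  94.  94.  97. 102. 115. 127. 141.]
-0.06 [333.48669584 177.16827513]
-0.05 [343.15971103 177.15680228]
-0.04 [352.83128284 177.14533115]
-0.03 [362.50141158 177.13386172]
```

{"api": "arm_command", "payload": {
  "commands": [
    [[-2.9,2.6,0,0,0.6],[-2.9,2.6,0,0,0.6],[-2.9,2.4,0,0,0.6],[0,0,3,0,0.6],[0,0,3,0,0.6],[0,0,3,0,0.6],[0,0,3,0,0.6],[0,0,1.4,0,0.6],[0,0,0,0,0.4],[0,0,0,0,0],[0,0,0,0,0],[0,0,0,0,0],[0,0,0,0,0],[0,0,0,0,0]]
  ],
  "force": 30
}}

```text
clock: 16.7
position: [0.5735, 0.0712, 0.1316]
tcp_rot: [2.327, 2.109, 0.002]
force: [8.2, -1.3, -2.9]
opening: 0.128
grip_force: 6.1
```

```bash
python3 - <<'E'
from h import *
c=np.load('cab.npy')
goto(cab((0,-.06,.13),c))
E
```

```text
t 16.7 pos [0.5735 0.0712 0.1316] 
R [[0.098, 0.995, 0.002], [0.995, -0.098, -0.0], [-0.0, 0.002, -1.0]] F [ 8.2 -1.3 -2.9] op 0.12765591152060807 q [ 0.42  0.58 -0.79  1.81  0.49  0.96 -0.67]
go cm [-0.03  0.11  0.16]
```

Gripped (12 mm). Swing along the mirrored arc.

{"api": "arm_command", "payload": {
  "commands": [
    [[0,0,0,0,0],[-0.25,0,-0.39,0,0],[-0.26,0,-0.39,0,0],[-0.29,0,-0.36,0,0],[-0.29,0,-0.36,0,0],[-0.33,0,-0.33,0,0],[-0.33,0,-0.32,0,0],[-0.71,0,-0.6,0,0],[-0.77,0,-0.51,0,0],[-0.82,0,-0.44,0,0],[-0.86,0,-0.34,0,0],[-0.89,0,-0.27,0,0],[-0.91,0,-0.18,0,0],[-0.92,0,-0.08,0,0],[-0.93,0,0.01,0,0],[-0.92,0,0.1,0,0],[-0.91,0,0.19,0,0],[0,0,0,0,0]]
  ],
  "force": 30
}}

```text
clock: 18.5
position: [0.5617, -0.0351, 0.1727]
tcp_rot: [-2.331, -2.106, 0.005]
force: [-0.6, 0.1, -0.2]
opening: 0.003
grip_force: 0.0
```

```bash
python3 - <<'E'
from h import *
s=shot('side');t=shot('top')
a=cv2.resize(s['pixels'][130:310,220:420],None,fx=2.6,fy=2.6,interpolation=cv2.INTER_CUBIC)
b=cv2.resize(t['pixels'][100:280,210:330],None,fx=2.6,fy=2.6,interpolation=cv2.INTER_CUBIC)[:,:280]
cv2.imwrite('pics/s5.png',np.hstack([a,b]))
E
```

```text
(no output)
```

View pics/s5.png

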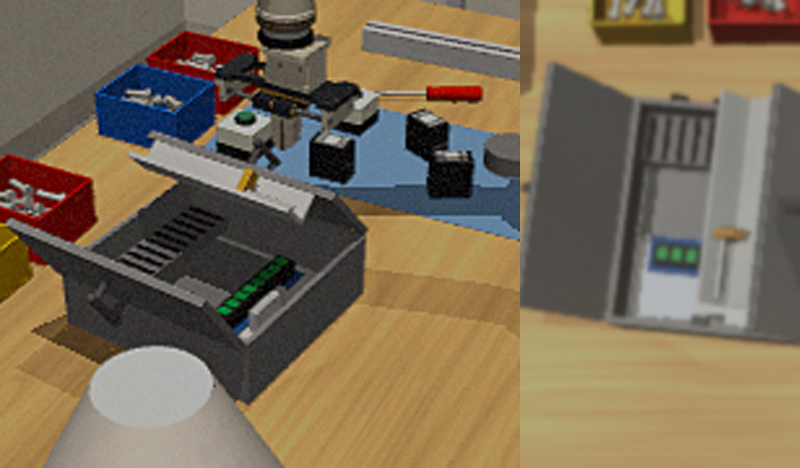

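```bash
python3 - <<'E'
from h import *
c=np.load('cab.npy')
s=shot('side');t=shot('top')
for th in (.4,.5,.6,.7,.8,.9):
    C,S=np.cos(th),np.sin(th)
    P=lambda x,sd,n: cab((x,-.14+sd*C-n*S,.095+sd*S+n*C),c)
    f=lambda p,q:np.round(q,0)
    out=[]
    for sd,n in((.183,-.036),(.139,.012)):
      for x in(-.149,.149):
        a=proj(t,P(x,sd,n));b=proj(s,P(x,sd,n))
        out+=[(round(520+(a[0]-210)*2.6),round((a[1]-100)*2.6)),(round((b[0]-220)*2.6),round((b[1]-130)*2.6))]
    print(th,out)
st()
E
```

```text
0.4 [(678, 325), (291, 277), (705, 93), (106, 206), (723, 328), (316, 237), (749, 90), (132, 170)]
0.5 [(680, 325), (293, 264), (707, 89), (107, 193), (728, 328), (320, 226), (754, 88), (135, 161)]
0.6 [(683, 324), (296, 249), (710, 85), (109, 180), (734, 328), (323, 216), (760, 85), (138, 151)]
0.7 [(688, 323), (300, 235), (715, 81), (112, 167), (742, 328), (327, 206), (767, 83), (142, 142)]
0.8 [(694, 323), (304, 220), (722, 77), (116, 154), (750, 328), (332, 196), (776, 81), (146, 133)]
0.9 [(702, 323), (309, 206), (730, 74), (121, 140), (759, 329), (336, 186), (785, 80), (151, 124)]
t 18.7 pos [ 0.5625 -0.032   0.1734] 
R [[0.098, 0.995, -0.0], [0.995, -0.098, 0.0], [0.0, -0.001, -1.0]] F [-0.2  1.2 -0.8] op 0.004051785358791439 q [ 0.64  0.5  -0.82  1.81  0.43  1.01 -0.45]
```

{"api": "arm_command", "payload": {
  "commands": [
    [[0,0,-3,0,0],[0,0,-4,0,0],[0,0,-4,0,0],[3.6,0,0,0,0],[4.5,0,0,0,0],[4.5,0,0,0,0],[4.5,0,0,0,0],[4.5,0,0,0,0],[0,0,4,0,0],[0,0,4,0,0],[0,0,3.5,0,0],[0,0,0,0,0]]
  ]
}}

```text
clock: 19.9
position: [0.5801, 0.1816, 0.1634]
tcp_rot: [-2.323, -2.109, 0.014]
force: [-0.7, -0.5, -0.7]
opening: 0.006
grip_force: 0.0
```

{"api": "arm_command", "payload": {
  "commands": [
    [[-2,0,0,0,0],[-1,0,0,0,0],[-0.7,0,-0.8,0,0],[-0.7,0,-0.8,0,0],[-0.7,0,-0.8,0,0],[-0.7,0,-0.8,0,0],[-0.7,0,-0.8,0,0],[-0.7,0,-0.8,0,0],[-0.7,0,-0.8,0,0],[-0.7,0,-0.7,0,0],[-0.8,0,0,0,0],[-0.8,0,0,0,0],[-0.8,0,0,0,0],[-0.8,0,0,0,0],[0,0,0,0,0]]
  ]
}}

```text
clock: 21.4
position: [0.5723, 0.0629, 0.2313]
tcp_rot: [2.329, 2.107, -0.003]
force: [0.4, -0.3, 0.2]
opening: 0.006
grip_force: 0.0
```

{"api": "arm_command", "payload": {
  "commands": [
    [[-0.8,0,0,0,0],[-0.8,0,0,0,0],[-0.8,0,0,0,0],[-0.8,0,0,0,0],[-0.8,0,0,0,0],[-0.8,0,0,0,0],[-0.8,0,0,0,0],[-0.8,0,0,0,0],[-0.8,0,0,0,0],[-0.8,0,0,0,0],[-0.7,0,0,0,0],[-0.6,0,0,0,0],[-0.6,0,0,0,0]]
  ]
}}

```text
clock: 22.7
position: [0.5624, -0.0338, 0.2314]
tcp_rot: [-2.328, -2.11, 0.001]
force: [-0.6, 0.9, 0.1]
opening: 0.005
grip_force: 0.6
```

```bash
python3 - <<'E'
from h import *
c=np.load('cab.npy')
s=shot('side');t=shot('top')
a=cv2.resize(s['pixels'][130:310,220:420],None,fx=2.6,fy=2.6,interpolation=cv2.INTER_CUBIC)
b=cv2.resize(t['pixels'][100:280,210:330],None,fx=2.6,fy=2.6,interpolation=cv2.INTER_CUBIC)[:,:280]
cv2.imwrite('pics/s6.png',np.hstack([a,b]))
for th in (1.8,2,2.2):
    C,S=np.cos(th),np.sin(th)
    out=[]
    for sd,n in((.183,-.036),(.139,.0)):
      for x in(-.149,.149):
        for sg in(-1,1):
          b=proj(s,cab((x,sg*(.14-sd*C+n*S),.095+sd*S+n*C),c))
          out+=[(sg,x,round((b[0]-220)*2.6),round((b[1]-130)*2.6))]
    print(th,out)
goto(cab((-.1,0,.25),c),c[2]+np.pi/2)
E
```

```text
1.8 [(-1, -0.149, 371, 111), (1, -0.149, 241, 215), (-1, 0.149, 186, 56), (1, 0.149, 41, 142), (-1, -0.149, 379, 138), (1, -0.149, 229, 263), (-1, 0.149, 198, 82), (1, 0.149, 32, 187)]
2 [(-1, -0.149, 385, 103), (1, -0.149, 221, 234), (-1, 0.149, 201, 50), (1, 0.149, 21, 158), (-1, -0.149, 389, 136), (1, -0.149, 215, 281), (-1, 0.149, 209, 81), (1, 0.149, 18, 202)]
2.2 [(-1, -0.149, 398, 101), (1, -0.149, 203, 259), (-1, 0.149, 216, 49), (1, 0.149, 1, 180), (-1, -0.149, 397, 137), (1, -0.149, 203, 302), (-1, 0.149, 218, 83), (1, 0.149, 5, 221)]
t 22.8 pos [ 0.5625 -0.0349  0.2315] 
R [[0.099, 0.995, -0.0], [0.995, -0.099, -0.001], [-0.001, -0.0, -1.0]] F [-0.4 -0.  -0.2] op 0.003295998293307752 q [ 0.69  0.44 -0.88  1.76  0.37  1.12 -0.4 ]
go cm [16.61 -9.86 -1.87]
turn -0.001
```

View pics/s6.png

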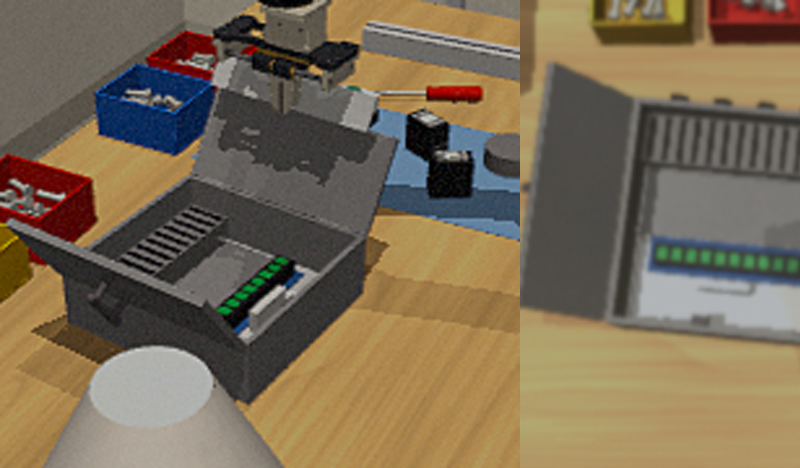

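{"api": "arm_command", "payload": {
  "commands": [
    [[3,0,-1,0,0],[3.4,-2.3,-1,0,0],[3.4,-2.3,0,0,0],[3.4,-2.3,0,0,0],[3.4,-2.3,0,0,0],[0,-2.3,0,0,0],[0,0,0,0.143,0],[0,0,0,0.143,0],[0,0,0,0.143,0],[0,0,0,0.143,0],[0,0,0,0.143,0],[0,0,0,0.143,0],[0,0,0,0.143,0],[0,0,0,0.143,0],[0,0,0,0.143,0],[0,0,0,0.143,0],[0,0,0,0.14,0],[0,0,0,0,0]]
  ]
}}

```text
clock: 24.6
position: [0.4646, 0.1431, 0.2518]
tcp_rot: [3.137, -0.154, 0.001]
force: [-0.5, -0.6, -0.7]
opening: 0.004
grip_force: 0.0
```

```bash
python3 - <<'E'
from h import *
c=np.load('cab.npy')
goto(cab((-.117,0,.034),c),c[2])
inv=lambda q,uv,z:(rz(-c[2])@(atz(q,uv,z)-[c[0],c[1],0])).round(3)
for n in('wrist','side','top'):
  q=shot(n)
  if n=='wrist': cv2.imwrite('pics/w7.png',q['pixels'])
  for m in masks_of(q,'carriage_tab')[:2]: 
    r,k=np.nonzero(m['region']);print(n,m['conf'],np.round(m['position']),int(m['region'].sum()),inv(q,m['position'],.04),k.min(),k.max(),r.min(),r.max())
  print([np.round(proj(q,cab(X,c))) for X in[(-.092,-.035,.048),(-.092,.035,.048),(-.15,-.14,.095),(-.15,.14,.095)]])
E
```

```text
t 24.6 pos [0.4646 0.1431 0.2518] 
R [[0.995, -0.098, 0.001], [-0.098, -0.995, -0.001], [0.001, 0.001, -1.0]] F [-0.5 -0.6 -0.7] op 0.003906859341728682 q [ 0.29  0.21 -0.73  1.92  0.16  1.07 -2.17]
go cm [-0.06  0.11 21.78]
turn -0.0
wrist 0.81 [316. 128.] 23134 [-0.074  0.005  0.04 ] 204 432 73 181
[array([353., 146.]), array([287., 146.]), array([462., 213.]), array([178., 213.])]
side 0.92 [322. 243.] 574 [-0.073 -0.015  0.04 ] 304 340 228 259
[array([330., 240.]), array([319., 251.]), array([360., 220.]), array([315., 262.])]
top 0.66 [315. 208.] 615 [-0.069 -0.088  0.04 ] 288 326 194 228
[array([299., 213.]), array([279., 211.]), array([328., 232.]), array([243., 224.])]
```

View pics/w7.png

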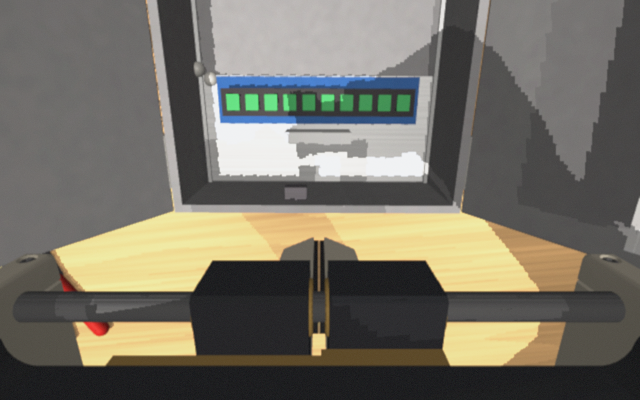

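{"api": "arm_command", "payload": {
  "commands": [
    [[0,0,4,0,0],[0,0,4,0,0],[0,0,4,0,0],[0,0,4,0,0],[0,0,3,0,0],[0,0,2.8,0,0],[0,0,0,0,0],[0.4,0,0,0,0],[0.4,0,0,0,0],[0.2,0,0,0,0],[0.2,0,0,0,0],[0.2,0,0,0,0],[0.2,0,0,0,0],[0.2,0,0,0,0],[0.2,0,0,0,0],[0.2,0,0,0,0]]
  ]
}}

```text
clock: 26.5
position: [0.4843, 0.1412, 0.0332]
tcp_rot: [3.137, -0.152, -0.006]
force: [-7.3, 1.7, 4.1]
opening: 0.004
grip_force: 3.5
```

{"api": "arm_command", "payload": {
  "commands": [
    [[0.2,0,0,0,0],[0.2,0,0,0,0],[0.2,0,0,0,0],[0.2,0,0,0,0],[0.2,0,0,0,0],[0.2,0,0,0,0],[0.2,0,0,0,0],[0.2,0,0,0,0],[0.2,0,0,0,0],[0.2,0,0,0,0],[0.2,0,0,0,0],[0.2,0,0,0,0],[0.2,0,0,0,0],[0.2,0,0,0,0],[0.2,0,0,0,0],[0.2,0,0,0,0],[0.2,0,0,0,0],[0.2,0,0,0,0],[0.2,0,0,0,0],[0.2,0,0,0,0]]
  ]
}}

```text
clock: 28.5
position: [0.5264, 0.1371, 0.0336]
tcp_rot: [3.138, -0.153, 0.0]
force: [-2.4, -1.0, -0.7]
opening: 0.001
grip_force: 1.3
```

{"api": "arm_command", "payload": {
  "commands": [
    [[0.2,0,0,0,0],[0.2,0,0,0,0],[0.2,0,0,0,0],[0.2,0,0,0,0],[0.2,0,0,0,0],[0.2,0,0,0,0],[0.2,0,0,0,0],[0.2,0,0,0,0],[0.2,0,0,0,0],[0.2,0,0,0,0],[0.2,0,0,0,0],[0.2,0,0,0,0],[0.2,0,0,0,0],[0.2,0,0,0,0],[0.2,0,0,0,0],[0.2,0,0,0,0],[0.2,0,0,0,0],[0.2,0,0,0,0],[0.2,0,0,0,0],[0.2,0,0,0,0]]
  ]
}}

```text
clock: 30.5
position: [0.5662, 0.1334, 0.0336]
tcp_rot: [3.138, -0.153, 0.0]
force: [-3.0, -1.9, 0.0]
opening: 0.004
grip_force: 1.3
```

{"api": "arm_command", "payload": {
  "commands": [
    [[0.2,0,0,0,0],[0.2,0,0,0,0],[0.2,0,0,0,0],[0.2,0,0,0,0],[0.2,0,0,0,0],[0.2,0,0,0,0],[0.2,0,0,0,0],[0.2,0,0,0,0],[0.2,0,0,0,0],[0.2,0,0,0,0],[0.1,0,0,0,0],[0.1,0,0,0,0],[0.1,0,0,0,0],[0.1,0,0,0,0],[0.1,0,0,0,0],[0.1,0,0,0,0]]
  ]
}}

```text
clock: 32.1
position: [0.5919, 0.1309, 0.0336]
tcp_rot: [3.138, -0.152, -0.0]
force: [-3.1, -1.2, 1.2]
opening: 0.001
grip_force: 1.3
```

{"api": "arm_command", "payload": {
  "commands": [
    [[0.1,0,0,0,0],[0.1,0,0,0,0],[0.1,0,0,0,0],[0.1,0,0,0,0]]
  ]
}}

```text
clock: 32.5
position: [0.593, 0.1309, 0.0332]
tcp_rot: [3.137, -0.152, -0.008]
force: [-11.4, -1.3, 7.1]
opening: 0.005
grip_force: 5.6
```

{"api": "arm_command", "payload": {
  "commands": [
    [[0.1,0,0,0,0],[0.1,0,0,0,0],[0,0,0,0,0],[-0.5,0,0,0,0],[-1.5,0,0,0,0],[-1,0,-3,0,0],[0,0,-4,0,0],[0,0,-4,0,0],[0,0,-4,0,0],[0,0,-4,0,0],[0,0,-4,0,0],[0,0,-2,0,1]]
  ]
}}

```text
clock: 33.7
position: [0.5708, 0.1347, 0.2886]
tcp_rot: [-3.135, 0.152, -0.014]
force: [0.4, -0.3, 0.8]
opening: 0.049
grip_force: 0.0
```

```bash
python3 - <<'E'
from h import *
c=np.load('cab.npy')
st()
t=shot('top','t8');s=shot('side','s8')
for q,n in((t,'top'),(s,'side')):
  for mod in('module0_c','module1_c'):
    for m in masks_of(q,mod)[:4]: print(n,mod,m['conf'],np.round(m['position'],1),int(m['region'].sum()),atz(q,m['position'],.04).round(3))
  for X in[(-.025,0,.048),(.017,0,.048)]: print(n,proj(q,cab(X,c)).round(1))
a=t['pixels'][120:270,370:480];cv2.imwrite('pics/t8c.png',np.hstack([cv2.resize(a,None,fx=3.6,fy=3.6,interpolation=cv2.INTER_CUBIC),cv2.resize(t['pixels'][120:270,220:330],None,fx=3.6,fy=3.6,interpolation=cv2.INTER_CUBIC)]))
E
```

```text
t 33.7 pos [0.5708 0.1347 0.2886] 
R [[0.995, -0.096, 0.009], [-0.096, -0.995, 0.002], [0.009, -0.003, -1.0]] F [ 0.4 -0.3  0.8] op 0.04907844579922119 q [ 0.26  0.37 -0.7   1.65  0.25  1.21 -2.16]
top module0_c 0.77 [442.6 210.4] 323 [ 0.492 -0.391  0.04 ]
top module1_c 0.86 [416.5 238.6] 323 [ 0.396 -0.297  0.04 ]
top module1_c 0.5 [321.6 179.2] 330 [0.605 0.025 0.04 ]
top [290.7 192.7]
top [291.9 180.9]
side module0_c 0.73 [304.1 232.6] 755 [0.595 0.097 0.04 ]
side module1_c 0.7 [341.3 343.2] 117 [0.251 0.492 0.04 ]
side module1_c 0.56 [391.6 195.4] 318 [ 0.411 -0.296  0.04 ]
side [308.6 239. ]
side [298.9 235.2]
```

View pics/t8c.png

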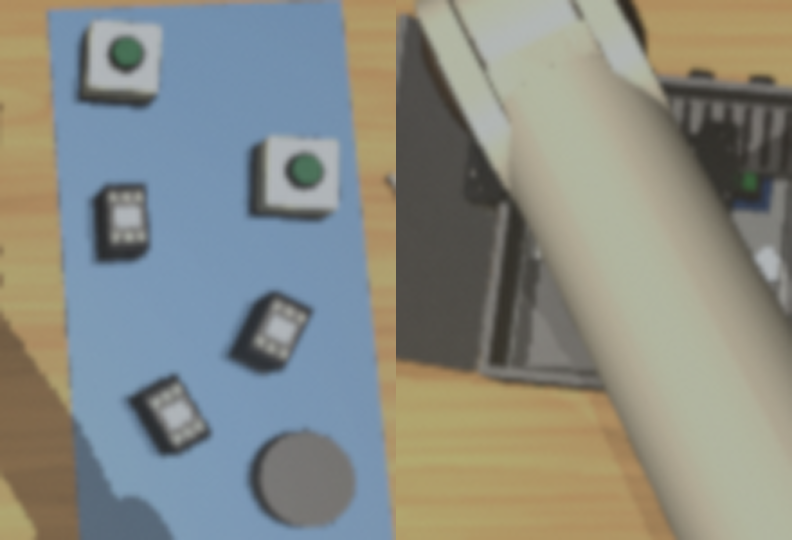

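```bash
cat >> h.py <<'E'
def faces(p,z=.064,near=None,smax=60,vmin=95):
    """bright grey faces on dark blocks, rectified to plane z at 1 mm/px"""
    x0,y0=(near[0]-.12,near[1]-.12) if near is not None else (.3,-.5)
    w,h=(240,240) if near is not None else (400,260)
    n=2
    src=np.float32([[0,0],[w*n,0],[w*n,h*n],[0,h*n]])
    W=[(x0,y0),(x0+w/1e3,y0),(x0+w/1e3,y0+h/1e3),(x0,y0+h/1e3)]
    dst=np.float32([proj(p,(*q,z)) for q in W])
    M=cv2.getPerspectiveTransform(dst,src)
    im=cv2.warpPerspective(p['pixels'],M,(w*n,h*n))
    hs=cv2.cvtColor(im,cv2.COLOR_BGR2HSV)
    m=((hs[...,1]<smax)&(hs[...,2]>vmin)).astype(np.uint8)
    m=cv2.morphologyEx(m,cv2.MORPH_CLOSE,np.ones((9,9)));m=cv2.morphologyEx(m,cv2.MORPH_OPEN,np.ones((5,5)))
    out=[]
    for k in cv2.findContours(m,cv2.RETR_EXTERNAL,cv2.CHAIN_APPROX_NONE)[0]:
        (u,v),(a,b),th=cv2.minAreaRect(k)
        if a<b: a,b,th=b,a,th+90
        if 2*n*10<a and a<95*n and b>12*n:
            out.append((x0+u/n/1e3,y0+v/n/1e3,(th+90)%180-90,a/n,b/n)); print('face xy %.3f %.3f ang %.0f size %.0fx%.0f'%out[-1])
    return im,out
E
python3 - <<'E'
from h import *
t=shot('top');im,_=faces(t)
goto((.39,-.28,.25))
E
```

```text
face xy 0.598 -0.262 ang 1 size 56x37
face xy 0.408 -0.300 ang 29 size 61x38
face xy 0.488 -0.401 ang -28 size 58x37
face xy 0.348 -0.417 ang 0 size 90x87
face xy 0.635 -0.425 ang -5 size 79x79
t 34.05 pos [0.5675 0.133  0.2822] 
R [[0.995, -0.097, -0.002], [-0.097, -0.995, -0.0], [-0.002, 0.0, -1.0]] F [-0.3 -0.2  0.4] op 0.3471643820294754 q [ 0.26  0.38 -0.7   1.65  0.25  1.21 -2.16]
go cm [-13.66  42.82   3.26]
```

{"api": "arm_command", "payload": {
  "commands": [
    [[0,0,-2.5,-0.115,1],[0,0,-2.5,0,1],[0.24,3.95,0,0,1],[0.24,3.95,0,0,1],[0.24,3.95,0,0,1],[0.24,3.95,0,0,1],[0.24,3.95,0,0,1],[0.24,3.95,0,0,1],[0.24,3.95,0,0,1],[0.24,3.95,0,0,1],[0.24,3.95,0,0,1],[0.24,3.95,0,0,1],[0,0,4,0,1],[0,0,4,0,1],[0,0,4,0,1],[0,0,0,0,1]]
  ],
  "force": 40
}}

```text
clock: 35.65
position: [0.5941, -0.26, 0.2057]
tcp_rot: [-3.136, -0.028, 0.019]
force: [-0.9, -0.3, -0.1]
opening: 0.999
grip_force: 0.0
```

```bash
cat >> h.py <<'E'
def look(near,z=.033,tag=None):
    for n in('wrist','top'):
        p=shot(n,tag and tag+n);print(n);im,o=faces(p,near=near)
        for f in o:
            if f[3]<72: goto((f[0],f[1],z),np.radians(f[2]))
E
python3 - <<'E'
from h import *
look((.598,-.262),tag='a')
E
```

```text
wrist
face xy 0.589 -0.261 ang 0 size 36x34
t 35.7 pos [ 0.5964 -0.2605  0.2096] 
R [[1.0, 0.018, -0.007], [0.018, -1.0, 0.004], [-0.007, -0.004, -1.0]] F [ 0.  -0.7  0.3] op 1.002479800771571 q [ 0.75  0.55 -0.54  1.55  0.3   1.13 -1.41]
go cm [-0.61  0.1  17.67]
turn 0.018
top
face xy 0.589 -0.263 ang 0 size 37x36
face xy 0.676 -0.305 ang 4 size 89x71
t 35.75 pos [ 0.5986 -0.2609  0.2127] 
R [[1.0, 0.018, -0.002], [0.018, -1.0, 0.002], [-0.002, -0.002, -1.0]] F [0.7 0.4 0.5] op 1.0016918037854357 q [ 0.75  0.54 -0.54  1.55  0.3   1.13 -1.41]
go cm [-0.93  0.24 17.98]
turn 0.018
```

{"api": "arm_command", "payload": {
  "commands": [
    [[-0.1,0.15,4,0,1],[0,0,4,0,1],[0,0,4,0,1],[0,0,3.5,0,1],[0,0,2.4,0,1],[0,0,0,0,0.3],[0,0,0,0,0],[0,0,0,0,0],[0,0,0,0,0],[0,0,0,0,0],[0,0,0,0,0],[0,0,0,0,0],[0,0,0,0,0]]
  ],
  "force": 40
}}

```text
clock: 37.05
position: [0.5983, -0.2626, 0.035]
tcp_rot: [-3.141, -0.028, -0.001]
force: [-1.5, 1.9, 3.8]
opening: 0.432
grip_force: 40.0
```

{"api": "arm_command", "payload": {
  "commands": [
    [[0,0,-2,0,0],[0,0,-3.5,0,0],[0,0,-3.5,-0.14,0],[0,0,-3.5,-0.14,0],[0,0,-3.5,-0.14,0],[0,0,-3.5,-0.14,0],[0,0,-3.5,-0.14,0],[0,0,-3.5,-0.14,0],[0,0,-3.5,-0.14,0],[0,0,-1,-0.14,0],[0,0,0,-0.14,0],[0,0,0,-0.14,0],[0,0,0,-0.056,0],[0,0,0,0,0]]
  ],
  "force": 40
}}

```text
clock: 38.45
position: [0.5974, -0.263, 0.3436]
tcp_rot: [-2.325, -2.11, 0.001]
force: [0.0, -0.1, -2.5]
opening: 0.433
grip_force: 40.0
```

```bash
python3 - <<'E'
from h import *
c=np.load('cab.npy')
for y in(.082,0,-.082): goto(cab((-.0835,y,.042),c),c[2]+np.pi/2)
E
```

```text
t 38.45 pos [ 0.5974 -0.263   0.3436] 
R [[0.097, 0.995, -0.002], [0.995, -0.097, 0.001], [0.001, -0.002, -1.0]] F [ 0.  -0.1 -2.5] op 0.4328354040449168 q [ 0.97  0.54 -0.91  1.38  0.42  1.43 -0.03]
go cm [ 47.2  -13.79  30.2 ]
turn 0.001
t 38.45 pos [ 0.5974 -0.263   0.3436] 
R [[0.097, 0.995, -0.002], [0.995, -0.097, 0.001], [0.001, -0.002, -1.0]] F [ 0.  -0.1 -2.5] op 0.4328354040449168 q [ 0.97  0.54 -0.91  1.38  0.42  1.43 -0.03]
go cm [ 39.  -13.8  30.2]
turn 0.001
t 38.45 pos [ 0.5974 -0.263   0.3436] 
R [[0.097, 0.995, -0.002], [0.995, -0.097, 0.001], [0.001, -0.002, -1.0]] F [ 0.  -0.1 -2.5] op 0.4328354040449168 q [ 0.97  0.54 -0.91  1.38  0.42  1.43 -0.03]
go cm [ 30.8  -13.81  30.2 ]
turn 0.001
```

{"api": "arm_command", "payload": {
  "commands": [
    [[3.93,-1.15,0,0,0],[3.93,-1.15,0,0,0],[3.93,-1.15,0,0,0],[3.93,-1.15,0,0,0],[3.93,-1.15,0,0,0],[3.93,-1.15,0,0,0],[3.93,-1.15,0,0,0],[3.93,-1.15,0,0,0],[3.93,-1.15,0,0,0],[3.93,-1.15,0,0,0],[3.93,-1.15,0,0,0],[3.93,-1.15,0,0,0],[0,0,0,0,0],[0,0,0,0,0]]
  ]
}}

```text
clock: 39.85
position: [0.5054, 0.2214, 0.3444]
tcp_rot: [2.324, 2.114, -0.001]
force: [0.0, -0.8, -2.5]
opening: 0.431
grip_force: 40.0
```

```bash
python3 - <<'E'
from h import *
c=np.load('cab.npy')
goto(cab((-.0835,.082,.042),c),c[2]+np.pi/2)
p=shot('wrist','w9')
t=shot('top')
for q in(p,t): print([proj(q,cab(X,c)).round().tolist() for X in[(-.15,.14,.095),(-.15,-.14,.095),(.15,.14,.095),(-.142,0,.095),(-.025,0,.018)]])
cv2.imwrite('pics/w9c.png',np.hstack([p['pixels'][:,100:540],cv2.resize(t['pixels'][130:260,220:336],(357,400),interpolation=cv2.INTER_CUBIC)]))
E
```

```text
t 39.85 pos [0.5054 0.2214 0.3444] 
R [[0.095, 0.996, -0.0], [0.996, -0.095, -0.0], [-0.0, -0.0, -1.0]] F [ 0.  -0.8 -2.5] op 0.4309863128473431 q [ 0.38  0.36 -1.07  1.63  0.32  1.34 -0.84]
go cm [-1.000e-01  2.000e-02  3.024e+01]
turn 0.003
[[261.0, 111.0], [270.0, 315.0], [519.0, 112.0], [272.0, 223.0], [357.0, 204.0]]
[[243.0, 224.0], [328.0, 232.0], [254.0, 137.0], [285.0, 225.0], [291.0, 194.0]]
```

View pics/w9c.png

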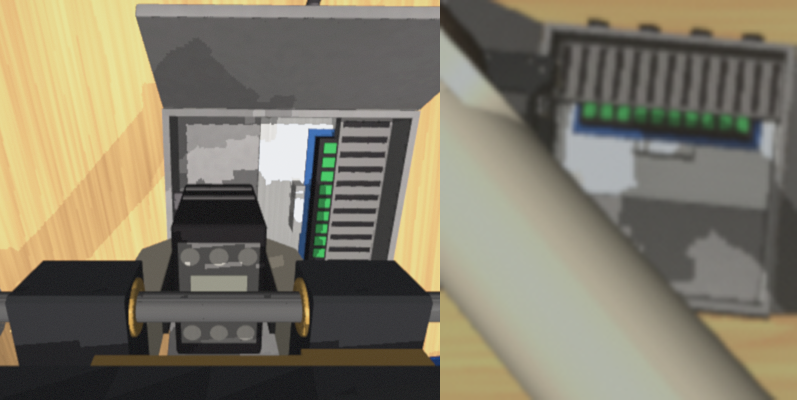

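{"api": "arm_command", "payload": {
  "commands": [
    [[-0.1,0,3.5,0,0],[0,0,4,0,0],[0,0,4,0,0],[0,0,4,0,0],[0,0,4,0,0],[0,0,4,0,0],[0,0,3,0,0],[0,0,2,0,0],[0,0,1,0,0],[0,0,0.7,0,0],[0,0,0,0,0]]
  ]
}}

```text
clock: 41.05
position: [0.5066, 0.2182, 0.0424]
tcp_rot: [2.328, 2.109, -0.0]
force: [0.3, -0.5, -1.7]
opening: 0.434
grip_force: 40.0
```

```bash
python3 - <<'E'
from h import *
c=np.load('cab.npy')
goto(cab((-.0835,.082,.041),c),c[2]+np.pi/2)
E
```

```text
t 41.05 pos [0.5066 0.2182 0.0424] 
R [[0.098, 0.995, -0.0], [0.995, -0.098, -0.0], [-0.0, -0.0, -1.0]] F [ 0.3 -0.5 -1.7] op 0.4337420179593897 q [ 0.16  0.7  -0.8   1.92  0.69  0.82 -1.12]
go cm [ 0.19 -0.14  0.14]
turn -0.0
```

{"api": "arm_command", "payload": {
  "commands": [
    [[0,0,0.15,0,0],[0,0,0,0,0.6],[0,0,0,0,0.6],[0,0,-2,0,0.6],[0,0,-3.5,0,0.6],[0,0,-4,0,0.6],[0,0,-4,0,1],[0,0,-4,0.138,1],[0,0,-4,0.138,1],[0,0,-4,0.138,1],[0,0,-4,0.138,1],[0,0,0,0.138,1],[0,0,0,0.138,1],[0,0,0,0.138,1],[0,0,0,0,1]]
  ]
}}

```text
clock: 42.55
position: [0.5061, 0.2193, 0.337]
tcp_rot: [3.04, 0.788, 0.003]
force: [-0.5, -0.3, 0.3]
opening: 1.0
grip_force: 0.0
```

```bash
python3 - <<'E'
from h import *
t=shot('top');faces(t)
goto((.408,-.300,.25),np.radians(29))
E
```

```text
face xy 0.408 -0.300 ang 29 size 62x38
face xy 0.488 -0.400 ang -29 size 59x37
face xy 0.348 -0.417 ang 0 size 90x87
face xy 0.635 -0.425 ang -4 size 79x79
t 42.6 pos [0.5061 0.2192 0.3368] 
R [[0.872, 0.489, 0.001], [0.489, -0.872, -0.0], [0.001, 0.001, -1.0]] F [-0.8 -0.7 -0. ] op 0.9987122635645295 q [ 0.24  0.3  -0.86  1.65  0.23  1.3  -1.72]
go cm [-33.97  40.48   8.68]
turn 0.005
```

{"api": "arm_command", "payload": {
  "commands": [
    [[-2.61,3.11,0,0,1],[-2.61,3.11,0,0,1],[-2.61,3.11,0,0,1],[-2.61,3.11,0,0,1],[-2.61,3.11,0,0,1],[-2.61,3.11,0,0,1],[-2.61,3.11,0,0,1],[-2.61,3.11,0,0,1],[-2.61,3.11,0,0,1],[-2.61,3.11,0,0,1],[-2.61,3.11,0,0,1],[-2.61,3.11,0,0,1],[-2.65,3.16,0,0,1],[0,0,3,0,1],[0,0,3,0,1],[0,0,2.7,0,1],[0,0,0,0,1],[0,0,0,0,1]]
  ]
}}

```text
clock: 44.4
position: [0.4065, -0.2997, 0.2495]
tcp_rot: [-3.039, -0.793, 0.0]
force: [0.2, 0.2, 1.5]
opening: 1.0
grip_force: 0.0
```

```bash
python3 - <<'E'
from h import *
goto((.408,-.300,.034),np.radians(29))
look((.408,-.300),z=.034)
E
```

```text
t 44.4 pos [ 0.4065 -0.2997  0.2495] 
R [[0.873, 0.489, -0.0], [0.489, -0.873, 0.001], [0.0, -0.001, -1.0]] F [0.2 0.2 1.5] op 1.000049976324856 q [ 0.99  0.22 -0.47  1.88  0.11  1.07 -0.58]
go cm [ 0.12  0.11 21.55]
turn 0.004
wrist
face xy 0.415 -0.298 ang 27 size 35x28
face xy 0.488 -0.399 ang -28 size 47x32
face xy 0.353 -0.406 ang 0 size 68x27
t 44.45 pos [ 0.4071 -0.3002  0.2504] 
R [[0.873, 0.488, 0.001], [0.488, -0.873, -0.001], [0.001, 0.001, -1.0]] F [-0.1 -0.2 -0.3] op 1.0002923756536457 q [ 0.99  0.21 -0.47  1.88  0.11  1.07 -0.58]
go cm [ 0.83  0.16 21.64]
turn 0.046
t 44.45 pos [ 0.4071 -0.3002  0.2504] 
R [[0.873, 0.488, 0.001], [0.488, -0.873, -0.001], [0.001, 0.001, -1.0]] F [-0.1 -0.2 -0.3] op 1.0002923756536457 q [ 0.99  0.21 -0.47  1.88  0.11  1.07 -0.58]
go cm [ 2.19 12.57 21.66]
turn 1.006
t 44.45 pos [ 0.4071 -0.3002  0.2504] 
R [[0.873, 0.488, 0.001], [0.488, -0.873, -0.001], [0.001, 0.001, -1.0]] F [-0.1 -0.2 -0.3] op 1.0002923756536457 q [ 0.99  0.21 -0.47  1.88  0.11  1.07 -0.58]
go cm [-9.95  6.6  21.64]
turn 0.51
top
face xy 0.334 -0.411 ang -17 size 69x20
t 44.5 pos [ 0.4074 -0.3004  0.2508] 
R [[0.873, 0.488, 0.002], [0.488, -0.873, -0.002], [0.001, 0.003, -1.0]] F [-0.6 -0.1 -0.1] op 1.004103710794414 q [ 0.99  0.21 -0.47  1.88  0.11  1.07 -0.58]
go cm [-11.87   6.01  21.68]
turn 0.801
```

{"api": "arm_command", "payload": {
  "commands": [
    [[0.05,0.1,4,0,1],[0,0,4,0,1],[0,0,4,0,1],[0,0,4,0,1],[0,0,3.5,0,1],[0,0,2.1,0,1],[0,0,0,0,0.3],[0,0,0,0,0],[0,0,0,0,0],[0,0,0,0,0],[0,0,0,0,0],[0,0,0,0,0],[0,0,0,0,0]]
  ],
  "force": 40
}}

```text
clock: 45.8
position: [0.4072, -0.3007, 0.0334]
tcp_rot: [3.04, 0.789, 0.0]
force: [-1.1, 0.2, 0.8]
opening: 0.441
grip_force: 0.5
```

{"api": "arm_command", "payload": {
  "commands": [
    [[0,0,-2,0,0],[0,0,-3.5,0,0],[0,0,-3.5,-0.138,0],[0,0,-3.5,-0.138,0],[0,0,-3.5,-0.138,0],[0,0,-3.5,-0.138,0],[0,0,-3.5,-0.138,0],[0,0,-3.5,-0.138,0],[0,0,-3.5,-0.139,0],[0,0,-1,0,0],[0,0,0,0,0],[0,0,0,0,0]]
  ],
  "force": 40
}}

```text
clock: 47.0
position: [0.4062, -0.3002, 0.3413]
tcp_rot: [-2.326, -2.108, 0.001]
force: [-0.7, 0.4, -2.9]
opening: 0.431
grip_force: 40.0
```

```bash
python3 - <<'E'
from h import *
c=np.load('cab.npy')
goto(cab((-.0835,0,.041),c),c[2]+np.pi/2)
E
```

```text
t 47.0 pos [ 0.4062 -0.3002  0.3413] 
R [[0.098, 0.995, -0.002], [0.995, -0.098, 0.002], [0.001, -0.002, -1.0]] F [-0.7  0.4 -2.9] op 0.43091937249803647 q [ 1.19  0.16 -0.67  1.75  0.1   1.27  0.39]
go cm [44.53  4.83 30.07]
turn -0.0
```

{"api": "arm_command", "payload": {
  "commands": [
    [[4.05,0.44,0,0,0],[4.05,0.44,0,0,0],[4.05,0.44,0,0,0],[4.05,0.44,0,0,0],[4.05,0.44,0,0,0],[4.05,0.44,0,0,0],[4.05,0.44,0,0,0],[4.05,0.44,0,0,0],[4.05,0.44,0,0,0],[4.05,0.44,0,0,0],[4.05,0.44,0,0,0],[0,0,0,0,0],[0,0,0,0,0]]
  ]
}}

```text
clock: 48.3
position: [0.4966, 0.1393, 0.3409]
tcp_rot: [-2.32, -2.113, 0.004]
force: [0.7, -0.7, -2.7]
opening: 0.434
grip_force: 40.0
```

```bash
python3 - <<'E'
from h import *
c=np.load('cab.npy')
goto(cab((-.0835,0,.041),c),c[2]+np.pi/2)
p=shot('wrist');faces(p,z=.070,near=cab((-.0835,.082,.07),c)[:2]);print(cab((-.0835,.082,.07),c))
E
```

```text
t 48.3 pos [0.4966 0.1393 0.3409] 
R [[0.093, 0.996, -0.004], [0.996, -0.093, 0.0], [-0.0, -0.004, -1.0]] F [ 0.7 -0.7 -2.7] op 0.4343541832546805 q [ 0.54  0.25 -1.02  1.72  0.22  1.3  -0.62]
go cm [-0.06  0.21 29.99]
turn 0.005
[0.50539925 0.22026654 0.07      ]
```

{"api": "arm_command", "payload": {
  "commands": [
    [[-0.05,0,3.5,0,0],[0,0,4,0,0],[0,0,4,0,0],[0,0,4,0,0],[0,0,4,0,0],[0,0,4,0,0],[0,0,3,0,0],[0,0,2,0,0],[0,0,1,0,0],[0,0,0.5,0,0],[0,0,0,0,0]]
  ]
}}

```text
clock: 49.45
position: [0.4981, 0.1369, 0.043]
tcp_rot: [2.327, 2.111, -0.001]
force: [0.0, -0.7, -1.6]
opening: 0.43
grip_force: 40.0
```

{"api": "arm_command", "payload": {
  "commands": [
    [[0,0,0,0,0.6],[0,0,0,0,0.6],[0,0,0,0,0.6],[0,0,-2,0,0.6],[0,0,-3.5,0,0.6],[0,0,-4,0,0.6],[0,0,-4,0,0.8],[0,0,-4,0.138,1],[0,0,-4,0.138,1],[0,0,-4,0.138,1],[0,0,-4,0.138,1],[0,0,0,0.138,1],[0,0,0,0.138,1],[0,0,0,0.138,1],[0,0,0,0,1]]
  ]
}}

```text
clock: 50.95
position: [0.4979, 0.1379, 0.3387]
tcp_rot: [3.04, 0.789, 0.002]
force: [0.8, 0.2, -0.4]
opening: 0.999
grip_force: 0.0
```

```bash
python3 - <<'E'
from h import *
t=shot('top');faces(t)
goto((.488,-.400,.25),np.radians(-28.5))
E
```

```text
face xy 0.488 -0.401 ang -29 size 58x37
face xy 0.348 -0.417 ang 0 size 90x87
face xy 0.635 -0.426 ang -5 size 79x78
t 51.0 pos [0.4979 0.138  0.3386] 
R [[0.872, 0.49, 0.001], [0.49, -0.872, -0.0], [0.001, 0.001, -1.0]] F [ 0.5  0.4 -0.2] op 1.0046036925764303 q [ 0.4   0.21 -0.84  1.73  0.16  1.27 -1.53]
go cm [-27.24  46.4    8.88]
turn 1.01
```

{"api": "arm_command", "payload": {
  "commands": [
    [[-1.95,3.31,0,0,1],[-1.95,3.31,0,0,1],[-1.95,3.31,0,0,1],[-1.95,3.31,0,0,1],[-1.95,3.31,0,0,1],[-1.95,3.31,0,0,1],[-1.95,3.31,0,0,1],[-1.95,3.31,0,0,1],[-1.95,3.31,0,0,1],[-1.95,3.31,0,0,1],[-1.95,3.31,0,0,1],[-1.95,3.31,0,0,1],[-1.95,3.31,0,0,1],[-1.95,3.31,0,0,1],[0,0,0,0,1]]
  ]
}}

```text
clock: 52.5
position: [0.4825, -0.4069, 0.3367]
tcp_rot: [3.041, 0.783, -0.003]
force: [0.0, 0.3, -0.2]
opening: 1.002
grip_force: 0.0
```

{"api": "arm_command", "payload": {
  "commands": [
    [[0,0,1.1,0.126,1],[0,0,1.1,0.126,1],[0,0,1.1,0.126,1],[0,0,1.1,0.126,1],[0,0,1.1,0.126,1],[0,0,1.1,0.126,1],[0,0,1.1,0.126,1],[0,0,1.1,0.128,1],[0,0,0,0,1],[0,0,0,0,1]]
  ]
}}

```text
clock: 53.5
position: [0.4855, -0.3995, 0.2502]
tcp_rot: [-3.045, 0.77, 0.0]
force: [-0.6, 0.6, 0.8]
opening: 0.996
grip_force: 0.0
```

```bash
python3 - <<'E'
from h import *
goto((.488,-.4005,.034),np.radians(-28.5))
faces(shot('wrist'),near=(.488,-.4));faces(shot('top'),near=(.488,-.4))
E
```

```text
t 53.5 pos [ 0.4855 -0.3995  0.2502] 
R [[0.88, -0.475, -0.0], [-0.475, -0.88, 0.0], [-0.0, -0.0, -1.0]] F [-0.6  0.6  0.8] op 0.996080840655747 q [ 0.88  0.43 -0.31  1.59  0.14  1.15 -1.53]
go cm [ 2.700e-01 -2.000e-02  2.162e+01]
turn 0.002
face xy 0.487 -0.398 ang -29 size 49x35
face xy 0.485 -0.400 ang -29 size 53x37
```

{"api": "arm_command", "payload": {
  "commands": [
    [[0.15,0,4,0,1],[0,0,4,0,1],[0,0,4,0,1],[0,0,4,0,1],[0,0,3.5,0,1],[0,0,2.1,0,1],[0,0,0,0,0.3],[0,0,0,0,0],[0,0,0,0,0],[0,0,0,0,0],[0,0,0,0,0],[0,0,0,0,0],[0,0,0,0,0],[0,0,0,0,0]]
  ],
  "force": 40
}}

```text
clock: 55.0
position: [0.487, -0.4007, 0.0345]
tcp_rot: [3.043, -0.779, 0.001]
force: [-0.8, 0.8, 3.2]
opening: 0.434
grip_force: 40.0
```

{"api": "arm_command", "payload": {
  "commands": [
    [[0,0,-2,0,0],[0,0,-3.5,0,0],[0,0,-3.5,-0.14,0],[0,0,-3.5,-0.14,0],[0,0,-3.5,-0.14,0],[0,0,-3.5,-0.14,0],[0,0,-3.5,-0.14,0],[0,0,-3.5,-0.14,0],[0,0,-3.5,-0.14,0],[0,0,-1,-0.14,0],[0,0,0,-0.14,0],[0,0,0,-0.14,0],[0,0,0,-0.14,0],[0,0,0,-0.14,0],[0,0,0,-0.14,0],[0,0,0,-0.14,0],[0,0,0,0,0],[0,0,0,0,0]]
  ],
  "force": 40
}}

```text
clock: 56.8
position: [0.4862, -0.4007, 0.3433]
tcp_rot: [-2.345, -2.088, 0.0]
force: [0.3, 0.2, -3.1]
opening: 0.435
grip_force: 40.0
```

```bash
python3 - <<'E'
from h import *
c=np.load('cab.npy')
goto(cab((-.0835,-.082,.042),c),c[2]+np.pi/2)
E
```

```text
t 56.8 pos [ 0.4862 -0.4007  0.3433] 
R [[0.116, 0.993, -0.001], [0.993, -0.116, 0.001], [0.001, -0.001, -1.0]] F [ 0.3  0.2 -3.1] op 0.4345965485467386 q [ 1.16  0.44 -0.73  1.45  0.29  1.37  0.31]
go cm [45.48 -4.95 30.17]
turn -0.018
```

{"api": "arm_command", "payload": {
  "commands": [
    [[3.79,-0.41,0,0,0],[3.79,-0.41,0,0,0],[3.79,-0.41,0,0,0],[3.79,-0.41,0,0,0],[3.79,-0.41,0,0,0],[3.79,-0.41,0,0,0],[3.79,-0.41,0,0,0],[3.79,-0.41,0,0,0],[3.79,-0.41,0,0,0],[3.79,-0.41,0,0,0],[3.79,-0.41,0,0,0],[3.79,-0.41,0,0,0],[0,0,0,-0.018,0],[0,0,0,0,0]]
  ]
}}

```text
clock: 58.2
position: [0.4883, 0.0579, 0.3442]
tcp_rot: [2.322, 2.115, -0.0]
force: [0.5, 0.3, -3.0]
opening: 0.432
grip_force: 40.0
```

```bash
python3 - <<'E'
from h import *
c=np.load('cab.npy')
goto(cab((-.0835,-.082,.042),c),c[2]+np.pi/2)
p=shot('wrist','w10')
E
```

```text
t 58.2 pos [0.4883 0.0579 0.3442] 
R [[0.093, 0.996, 0.0], [0.996, -0.093, -0.001], [-0.001, 0.0, -1.0]] F [ 0.5  0.3 -3. ] op 0.432431142520538 q [ 0.73  0.18 -1.    1.77  0.15  1.28 -0.41]
go cm [-0.05  0.1  30.22]
turn 0.005
```

View pics/w10.png

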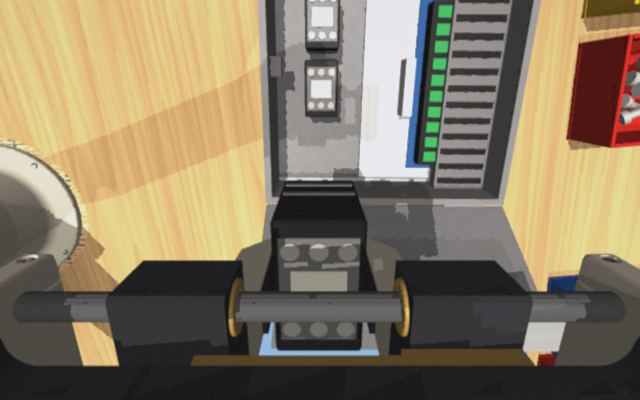

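Two contactors stand in the well at (322,20) and (322,88), clear of the deck edge (col 362); the third is held above. Lower it.

{"api": "arm_command", "payload": {
  "commands": [
    [[0,0,3.5,0,0],[0,0,4,0,0],[0,0,4,0,0],[0,0,4,0,0],[0,0,4,0,0],[0,0,4,0,0],[0,0,3,0,0],[0,0,2,0,0],[0,0,1,0,0],[0,0,0.7,0,0],[0,0,0,0,0]]
  ]
}}

```text
clock: 59.35
position: [0.4888, 0.056, 0.0419]
tcp_rot: [2.325, 2.113, -0.001]
force: [0.4, 0.2, -2.1]
opening: 0.434
grip_force: 40.0
```

{"api": "arm_command", "payload": {
  "commands": [
    [[0,0,0,0,0.6],[0,0,0,0,0.6],[0,0,0,0,0.6],[0,0,-2,0,0.6],[0,0,-3.5,0,0.6],[0,0,-4,0,0.6],[0,0,-4,0,0.6],[0,0,-4,0,0.6],[0,0,-4,0,0.6],[0,0,-4,0,0.6],[0,0,-4,0,0.6],[-4,0,0,0,0.6],[-4,0,0,0,0.6],[-4,0,0,0,0.6],[-4,0,0,0,0.6],[-4,0,0,0,0.6],[-4,0,0,0,0.6],[-4,0,0,0,0.6],[0,0,0,0,0.6]]
  ]
}}

```text
clock: 61.25
position: [0.4605, -0.2288, 0.3369]
tcp_rot: [2.332, 2.103, -0.003]
force: [0.4, 0.7, -1.2]
opening: 0.597
grip_force: 0.0
```

```bash
python3 - <<'E'
from h import *
st()
t=shot('top');s=shot('side')
a=cv2.resize(s['pixels'][130:330,200:420],None,fx=2,fy=2,interpolation=cv2.INTER_CUBIC)
b=cv2.resize(t['pixels'][115:265,205:375],(352,400),interpolation=cv2.INTER_CUBIC)
cv2.imwrite('pics/end.png',np.hstack([a,b]))
E
```

```text
t 61.25 pos [ 0.4605 -0.2288  0.3369] 
R [[0.103, 0.995, -0.001], [0.995, -0.103, -0.002], [-0.002, -0.0, -1.0]] F [ 0.4  0.7 -1.2] op 0.5966894769337814 q [ 1.14  0.21 -0.84  1.74  0.16  1.27  0.16]
```

View pics/end.png

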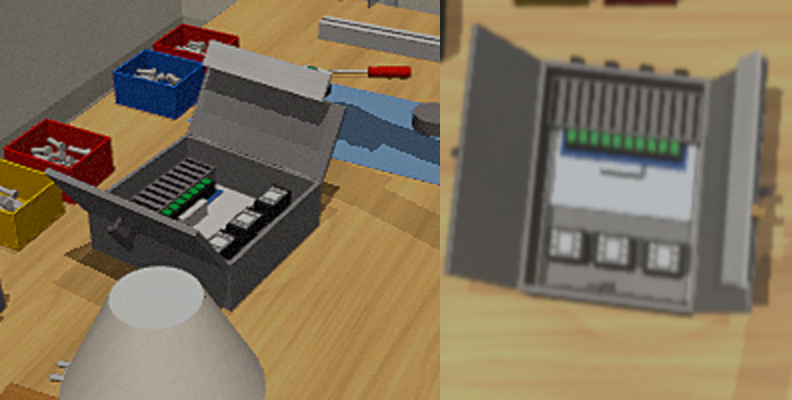

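```bash
python3 -c "
from rig import *
print(close_job())"
```

```text
the job is handed in; nothing more can be done
None
```

The job is handed in at about 61 s of the 210 s allowed: the last pictures show both doors wide open (roughly 2.1 rad), the carriage home, and all three contactors standing in the well. I measured the bolt at about 29 mm back before opening the passive door. That door's handle slipped out of the grip partway, so I finished opening it by pushing its ledge.

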